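# Nest the drawn shells and hold the plunger gauge on the spot

## Robot

A 7-joint arm with a two-finger parallel gripper is mounted at the origin on the work surface. World frame = base frame: x ahead of the robot, y to its left, z up, the work surface at z = 0. Lengths are in m, angles in rad, forces in N, time in s.
With the tool pointing down it reaches from about 0.4 to 0.925 m from the base axis. Payload 4.1 kg.
Tool frame: the origin (TCP) lies between the finger pads; the fingertips stand 11 mm ahead of it and the grasp point (between the pads) lies 8 mm behind it; z points along the fingers, x is the direction in which the jaws open and shut, and the axes are right-handed (so a half turn about z gives the same grasp; the last joint's range is limited). The gripper opens to 85 mm and grips with 20 to 120 N. Pads are 22 mm wide; open, the fingers measure 114 mm over their backs; the gripper's body (76 mm by 85 mm) begins 54 mm behind the grasp point. The pads swing forward as they close: fully open they stand 13 mm farther back than shut.
Start: joints at [-1.361, 0.398, 0.045, 1.537, -0.019, 1.207, -0.051], TCP at [0.198, 0.619, 0.242] pointing down, gripper open.
Joint ranges: [-2.82, 2.82], [-0.49, 2.23], [-1.37, 1.46], [0, 2.46], [-1.36, 4.5], [0.23, 2], [-2.94, 2.94]. Speed limits (rad/s): [2.57, 2.57, 3.14, 3.14, 3.14, 3.14, 3.14].

## Interface

Orientations are given as a rotation vector (axis times angle).
In Python, from bench import robot, optics, sign_off gives the robot as it stands.
- The arm moves only by the tool jog_arm, never from a script. Its argument "moves" is a list of rows, each a list of 5 numbers: the finger opening in mm, from 0 to 85.4, then the shift along the tool's x, y, z in mm, then the turn about the tool's z in degrees. A call has 1 to 20 rows; each row is the pose to reach, as a shift and turn from the pose commanded when the call began, along the tool's axes at that moment; what a row does not reach only later rows make up. A row lasts 1/8 s, in which the tool goes at most 62.5 mm and 10.7 degrees, less where a joint would pass 70% of its speed; a pose out of reach is approached as far as the arm can. A call with a gripper value outside its range is refused whole. The fingers move at their own pace and stop on an object; the grip force is fixed at half the most. Time passes only in rows, so rows that repeat a pose let the fingers close. It gives the time, the measured TCP pose, the force and the opening at its end, in the units of the state.
- robot.read_state(): the state, without advancing time (a new reading comes with each control period).
- optics.read_camera(name): name is "side" or "top" or "wrist"; returns a dict with "color" (400x640x3 uint8, red, green, blue), "depth" (400x640 float32, m along the optical axis (not along the pixel's ray), 0 where there is no reading), "K" (3x3 intrinsics, pixels), "rvec" (rotation vector, rad) and "tvec" (3), from world to camera coordinates, as OpenCV has them; the wrist camera has in their place "hand_eye" (4x4, takes a point from camera to tool coordinates, whose origin is the TCP and whose axes are the tool frame's). Camera axes: x right, y down, z forward; pixel columns grow to the right and rows downward; lengths in m; the calibration is good to about 2 mm. A picture is of the moment at which its call begins: read the wrist's pose just before it.
- sign_off(): hands the job in, once; it reports no verdict.
Trained networks look in a picture, given as the dict that the camera call returned (one of the last four; its "shot" number tells which), for a name from the list of things; names that differ only in an ending like _2 or _b are one class to them, and where a whole thing is asked for, a point or a joint stands for the part that bears it (a point fixed in the world has none). Each returns a list of dicts, best first, with "confidence" (0 to 1); they miss things now and then, are a little off and sometimes report something else, mostly with a low value. They report only what shows in the picture. A call takes as long as a camera call. They do not tell look-alikes from the thing itself.
- optics.regions_of(picture, target): "mask" (400x640 bool, what is visible of it).
- optics.tip_of(picture, target): "position" ([x, y, z] in m, in the coordinates of the camera as it stood for that picture, good to about 4 mm: a listed point, or the origin of a listed thing).
The state is a dict: "t": time; "joints": joint angles; "joint_vel": joint speeds; "joint_torque": joint torques, N m; "tcp_pos": TCP position; "eef_rot": TCP orientation; "wrist_force": force on the tool from outside, world axes, zero at the start; "torque": the same for the moment, N m; "opening": finger opening in m.
Only numpy, scipy, OpenCV 4.12 (cv2) and the standard library are available. Lean on these libraries where they do the work, as an engineer would, in place of code of your own. Each camera call takes 0.05 s, during which the arm holds its last target. There are 200 camera calls.

## Task

Three steel press-drawn shells stand mouth down: cover the smallest, where it stands on the steel plate, with the middle one and then cover both with the largest, lowering each until it sits fully home rather than dropping it. Then lift the plunger gauge out of its stand and hold it upright with its tip on the dark spot on top of the largest shell, pressing gently until the plunger is pushed in about half way, and finish while still holding it there. Leave the can, the nut and the bolt where they are.

Things in the scene. Friction and masses are not known exactly. Their poses are not given: they have to be found in the camera images.
- shell_small: Smallest shell: bare steel round cap, mouth down, closed flat end up, outer diameter 36 mm, height 55 mm, wall 2.5 mm, closed end 4 mm thick, about 120 g, loose. Stands on the steel plate near its middle. Origin: centre of the open rim (underside), z up through the closed end.
- shell_mid: Middle shell: same shape and height (55 mm), outer diameter 50 mm (inside 45 mm), wall 2.5 mm, closed end 4 mm thick, about 180 g, loose, mouth down on the bench. Origin: centre of its open rim, z up. Fully home over the smallest, its closed end rests on the smallest's, so its origin is 4 mm above the smallest's.
- shell_large: Largest shell: same shape and height (55 mm), outer diameter 64 mm (inside 59 mm), wall 2.5 mm, closed end 4 mm thick, about 260 g (the true mass varies), loose, mouth down on the bench. Origin: centre of its open rim, z up. Fully home over the middle one its origin is 4 mm above that one's. Its flat top carries the dark spot.
- mark (a point): Centre of the dark round spot, 12 mm across, on the flat top of the largest shell, 13 mm off the shell's centre towards the shell's own +x and 55 mm above its origin. Moves with the shell.
- plate: Square dark steel inspection plate, 180 x 180 x 15 mm, fixed. Origin: centre of its underside, at bench level; its top is 15 mm up.
- stand: Fixed aluminium bench stand for the gauge: a 90 mm (x) x 80 mm (y) table, its top 75 mm above the bench, on two side cheeks, with a vertical hole 19 mm wide in the middle. Origin: centre of its underside.
- gauge: Plunger gauge, 180 g, hanging upright in its stand; lift straight up 62 mm or more. Heights over its origin (mm): plunger, 8 mm ball end, 0-22; stem 14 thick 22-60; flange 34 wide 60-66, rests on the stand; round dial housing 50 across (y, z), 22 thick (x) 66-116, dial faces its -x; black square grip 24 x 24 113-165. Origin: at the tip of the free plunger; z up its axis, x and y along the grip's sides.
- plunger_tip (a point): Lowest point of the plunger's ball end, the measuring tip. With the plunger out it is at the gauge's origin; it moves up the gauge's axis as the plunger is pushed in.
- plunger (a joint): How far the plunger is pushed into the gauge, m: 0 fully out, 0.012 fully in (half way is 0.006). Spring: about 1 N at the start of travel plus 0.5 N per mm, so about 4 N at half way.
- can: Bystander: closed tin can, 60 mm across, 75 mm tall, loose. Origin: centre of its underside.
- nut: Bystander: big steel hexagon nut lying flat, 30 mm across flats, 14 mm tall, loose. Origin: centre of its underside.
- bolt: Bystander: steel bolt standing on its hexagon head, head 24 mm across flats, 55 mm tall, loose. Origin: centre of its underside.
Not all that is in view belongs to the job. Leave any brown look-alike of the shell_large alone. What is shaped like the shell_mid but brown is not meant.

How it is judged:
By the outcome, as a careful person would: the job done as asked, in the order asked, and still so for the second after the job is handed in, while the arm keeps its last pose, push and grip.
It also fails if it takes over 72 s, if anything falls off the work surface, if the arm or the gripper's body presses on something with over 40 N, if the wrist force passes 120 N, or if a joint passes its speed limit or range.

## Working session

There is one attempt and no reset: what is moved stays moved. The work goes in short steps, Python scripts to look and compute and a tool call to move; the robot and the scene stay as the last step left them, time stands still between calls to the robot, and variables do not carry over. Pictures are saved under pics/ and viewed, about 8 in all and at most 12, crops included, and the job is handed in when it is done.

Besides the shell and the picture viewer there is one more tool, called after "Emit:" in YAML: its name, and indented under it one key for each argument. jog_arm: Moves the arm, as the interface text tells. Its arguments: {"type":"object","properties":{"moves":{"type":"array","items":{"type":"array","items":{"type":"number"}}}},"required":["moves"]}

```bash
mkdir -p pics; cat > h.py <<'E'
import numpy as np, cv2
from scipy.spatial.transform import Rotation as R
from bench import robot, optics, sign_off
def shot(n):
    s=robot.read_state(); p=optics.read_camera(n)
    if n=="wrist":
        T=np.eye(4);T[:3,:3]=R.from_rotvec(s["eef_rot"]).as_matrix();T[:3,3]=s["tcp_pos"]
        M=T@np.array(p["hand_eye"])
    else:
        C=np.eye(4);C[:3,:3]=R.from_rotvec(np.array(p["rvec"]).ravel()).as_matrix();C[:3,3]=np.array(p["tvec"]).ravel();M=np.linalg.inv(C)
    p["M"]=M; return p
def w(p,c): return (p["M"]@np.append(c,1))[:3]
def cloud(p):
    K=p["K"];d=p["depth"];v,u=np.mgrid[:d.shape[0],:d.shape[1]]
    c=np.stack([(u-K[0,2])/K[0,0]*d,(v-K[1,2])/K[1,1]*d,d],-1)
    return c@p["M"][:3,:3].T+p["M"][:3,3]
def save(p,name): cv2.imwrite("pics/"+name,p["color"][:,:,::-1])
def find(p,names,k=3):
    X=cloud(p)
    for n in names:
        for r in optics.tip_of(p,n)[:k]: print(n,round(r["confidence"],2),"tip",np.round(w(p,r["position"]),4))
        for r in optics.regions_of(p,n)[:k]:
            m=r["mask"]&(p["depth"]>0); v,u=np.nonzero(r["mask"])
            if m.sum()<5: continue
            q=X[m];top=q[q[:,2]>np.percentile(q[:,2],97)-.006]
            print("   mask",round(r["confidence"],2),"px",int(u.mean()),int(v.mean()),"n",m.sum(),"ztop",round(np.percentile(q[:,2],97),4),"topmid",np.round((np.percentile(top,2,0)+np.percentile(top,98,0))/2,4)[:2],"ext",np.round(np.ptp(top,0)[:2],3),"rgb",p["color"][m].mean(0).astype(int))
E
python3 - <<'E'
from h import *
N=["shell_small","shell_mid","shell_large","mark","plate","stand","gauge","can","nut","bolt"]
s=robot.read_state();print(s["t"],s["tcp_pos"],s["eef_rot"],s["opening"])
for c in["top","side"]:
    p=shot(c);save(p,c+"0.png");print(c);find(p,N)
E
```

```text
0.0 [0.19732746 0.61867215 0.24125112] [ 2.53552421e+00  1.85277647e+00 -2.37298202e-03] 0.08530185420348069
top
shell_small 0.77 tip [ 0.5696 -0.01    0.0118]
   mask 0.49 px 324 185 n 237 ztop 0.0727 topmid [ 0.5701 -0.0106] ext [0.032 0.034] rgb [109 112 110]
shell_mid 0.97 tip [ 6.413e-01 -3.382e-01 -4.000e-04]
shell_mid 0.71 tip [ 0.6417 -0.2494  0.0018]
   mask 0.61 px 466 159 n 517 ztop 0.0577 topmid [ 0.6366 -0.3395] ext [0.047 0.05 ] rgb [90 62 36]
   mask 0.6 px 427 156 n 509 ztop 0.0579 topmid [ 0.6434 -0.2501] ext [0.047 0.048] rgb [113 113 108]
shell_large 0.9 tip [0.483  0.1509 0.0027]
shell_large 0.8 tip [0.6177 0.2378 0.0011]
shell_large 0.77 tip [0.6112 0.3629 0.0018]
   mask 0.92 px 220 166 n 758 ztop 0.0579 topmid [0.6153 0.2336] ext [0.064 0.063] rgb [112 113 107]
   mask 0.89 px 167 167 n 750 ztop 0.0577 topmid [0.612  0.3595] ext [0.062 0.062] rgb [89 61 36]
   mask 0.86 px 255 223 n 678 ztop 0.058 topmid [0.4832 0.1474] ext [0.062 0.061] rgb [108  75  48]
mark 0.8 tip [0.6234 0.2277 0.0516]
mark 0.65 tip [0.622  0.3582 0.0544]
mark 0.57 tip [0.4959 0.1478 0.055
[... 2776 characters left out ...]
.2681 -0.0011]
   mask 0.88 px 302 270 n 1873 ztop 0.075 topmid [ 0.4346 -0.2722] ext [0.1   0.094] rgb [94 93 97]
gauge 0.16 tip [ 0.4322 -0.2681 -0.0018]
   mask 0.97 px 302 238 n 852 ztop 0.179 topmid [ 0.4335 -0.2697] ext [0.024 0.025] rgb [31 31 31]
can 0.67 tip [0.6264 0.222  0.0527]
can 0.63 tip [0.4487 0.252  0.0013]
   mask 0.57 px 261 158 n 513 ztop 0.0742 topmid [0.4476 0.2503] ext [0.052 0.057] rgb [80 77 76]
nut 0.86 tip [ 0.5199 -0.3943 -0.0019]
   mask 0.57 px 368 320 n 274 ztop 0.014 topmid [ 0.5207 -0.3938] ext [0.031 0.033] rgb [76 77 77]
   mask 0.48 px 315 155 n 445 ztop 0.0545 topmid [0.6163 0.2308] ext [0.062 0.065] rgb [73 73 71]
bolt 0.64 tip [ 0.5263  0.3749 -0.0023]
```

View pics/top0.png

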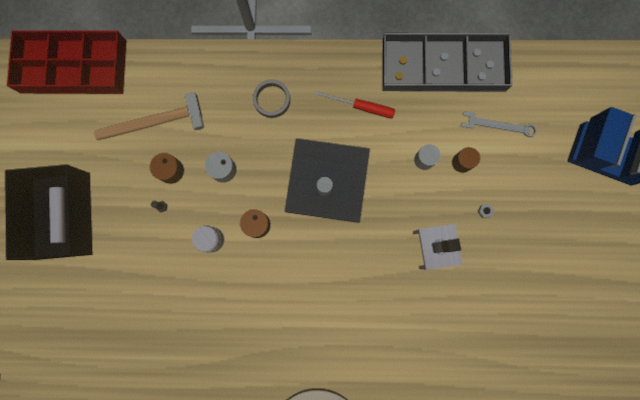

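```bash
cat > mv.py <<'E'
import sys
from h import *
# mv.py x y z yaw_x : shift in tool axes to reach TCP target and yaw of tool x (deg)
x,y,z,yaw=map(float,sys.argv[1:5]);s=robot.read_state()
Rm=R.from_rotvec(s["eef_rot"]).as_matrix();d=Rm.T@(np.array([x,y,z])-s["tcp_pos"])*1000
cy=np.degrees(np.arctan2(Rm[1,0],Rm[0,0]));t=(cy-yaw+90)%180-90
print("yaw now",round(cy,1),"shift",np.round(d,1),"turn",round(t,1),"tcp",np.round(s["tcp_pos"],4),"tilt",np.round(Rm[:,2],3))
E
python3 mv.py 0.6435 -0.2515 0.2 0
```

```text
yaw now 72.3 shift [-694.1  689.5   42.2] turn 72.3 tcp [0.1975 0.6193 0.2423] tilt [ 0.  0. -1.]
```

Emit:
jog_arm:
  moves:
    - [85, -694, 690, 20, 72]
    - [85, -694, 690, 20, 72]
    - [85, -694, 690, 20, 72]
    - [85, -694, 690, 20, 72]
    - [85, -694, 690, 20, 72]
    - [85, -694, 690, 20, 72]
    - [85, -694, 690, 20, 72]
    - [85, -694, 690, 20, 72]
    - [85, -694, 690, 20, 72]
    - [85, -694, 690, 20, 72]
    - [85, -694, 690, 20, 72]
    - [85, -694, 690, 20, 72]
    - [85, -694, 690, 20, 72]
    - [85, -694, 690, 20, 72]
    - [85, -694, 690, 20, 72]
    - [85, -694, 690, 20, 72]
    - [85, -694, 690, 20, 72]
    - [85, -694, 690, 40, 72]
    - [85, -694, 690, 40, 72]

```text
t: 4.47
tcp_pos: [0.6428, -0.2484, 0.1994]
eef_rot: [-3.138, -0.012, 0.007]
wrist_force: [0.6, 0.2, -0.7]
opening: 0.0847
```

```bash
python3 - <<'E'
from h import *
p=shot("wrist");save(p,"w1.png");find(p,["shell_mid"])
E
python3 mv.py 0.6435 -0.2515 0.035 0
```

```text
shell_mid 0.88 tip [ 0.6448 -0.2528 -0.0022]
shell_mid 0.84 tip [ 0.6379 -0.3395 -0.0016]
shell_mid 0.47 tip [ 0.5258 -0.3925  0.0019]
   mask 0.82 px 323 187 n 2188 ztop 0.0551 topmid [ 0.6454 -0.2492] ext [0.049 0.049] rgb [149 156 155]
yaw now 0.4 shift [ -0.7   1.6 167.3] turn 0.4 tcp [ 0.6442 -0.2501  0.2023] tilt [ 0.     0.001 -1.   ]
```

Emit:
jog_arm:
  moves:
    - [85, 1, 0, 60, 0.4]
    - [85, 1, 0, 115, 0.4]
    - [85, 1, 0, 150, 0.4]
    - [85, 1, 0, 178, 0.4]
    - [85, 1, 0, 178, 0.4]
    - [85, 1, 0, 178, 0.4]
    - [40, 1, 0, 178, 0.4]
    - [40, 1, 0, 178, 0.4]
    - [40, 1, 0, 178, 0.4]
    - [40, 1, 0, 178, 0.4]
    - [40, 1, 0, 178, 0.4]
    - [40, 1, 0, 178, 0.4]
    - [40, 1, 0, 178, 0.4]
    - [40, 1, 0, 178, 0.4]

```text
t: 6.38
tcp_pos: [0.6458, -0.252, 0.026]
eef_rot: [3.141, -0.002, 0.003]
wrist_force: [-1.0, 1.3, 6.2]
opening: 0.0493
```

```bash
python3 mv.py 0.5705 -0.0115 0.12 0
```

```text
yaw now -0.1 shift [ -75.5 -240.3  -94.2] turn -0.1 tcp [ 0.6458 -0.252   0.026 ] tilt [ 0.002 -0.    -1.   ]
```

Emit:
jog_arm:
  moves:
    - [40, 0, 0, -40, 0]
    - [40, 0, 0, -100, 0]
    - [40, -10, -40, -115, 0]
    - [40, -30, -100, -115, 0]
    - [40, -50, -160, -115, 0]
    - [40, -65, -210, -115, 0]
    - [40, -75, -235, -115, 0]
    - [40, -75, -241, -115, 0]
    - [40, -75, -241, -115, 0]
    - [40, -75, -241, -115, 0]

```text
t: 7.62
tcp_pos: [0.5708, -0.0125, 0.1395]
eef_rot: [3.14, -0.007, 0.001]
wrist_force: [0.5, -0.6, -2.0]
opening: 0.0492
```

```bash
python3 - <<'E'
from h import *
p=shot("wrist");save(p,"w2.png");find(p,["shell_small","shell_mid"])
p=shot("side");find(p,["shell_small","shell_mid"]);save(p,"s2.png")
p=shot("top");find(p,["shell_mid"]);
print(np.mean([robot.read_state()["tcp_pos"] for _ in range(5)],0))
E
```

```text
shell_small 0.95 tip [ 0.568  -0.0068  0.0123]
   mask 0.92 px 321 185 n 733 ztop 0.07 topmid [0.5715 0.0069] ext [0.029 0.015] rgb [109 112 109]
shell_mid 0.58 tip [ 0.5727 -0.0115  0.1117]
   mask 0.94 px 321 266 n 13238 ztop 0.1684 topmid [ 0.5714 -0.0074] ext [0.049 0.047] rgb [165 172 172]
shell_small 0.72 tip [ 0.5714 -0.0129  0.0145]
   mask 0.53 px 277 141 n 68 ztop 0.0533 topmid [0.5252 0.3709] ext [0.014 0.008] rgb [38 36 32]
shell_mid 0.74 tip [ 0.5678 -0.0122  0.1135]
shell_mid 0.7 tip [ 0.6377 -0.3435  0.0007]
   mask 0.69 px 327 160 n 461 ztop 0.1673 topmid [ 0.5712 -0.0148] ext [0.045 0.05 ] rgb [69 70 70]
   mask 0.64 px 411 278 n 859 ztop 0.0547 topmid [ 0.6374 -0.3427] ext [0.05  0.051] rgb [53 33 19]
   mask 0.63 px 260 158 n 478 ztop 0.0741 topmid [0.4447 0.2496] ext [0.048 0.051] rgb [80 78 77]
shell_mid 0.71 tip [ 0.6376 -0.3393  0.0023]
   mask 0.84 px 466 159 n 499 ztop 0.0579 topmid [ 0.6368 -0.34  ] ext [0.048 0.049] rgb [93 63 37]
[ 0.57041242 -0.01037369  0.13929677]
```

View pics/s2.png

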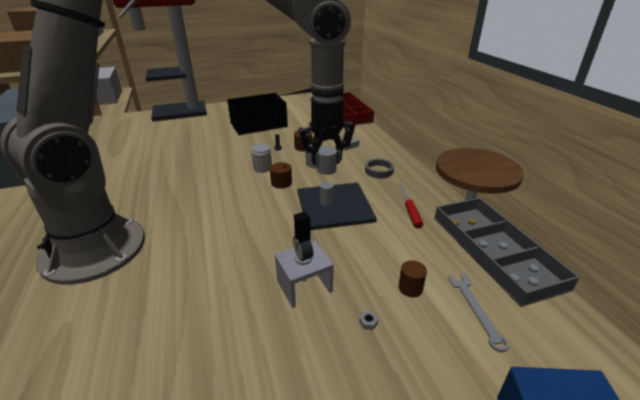

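View pics/w2.png

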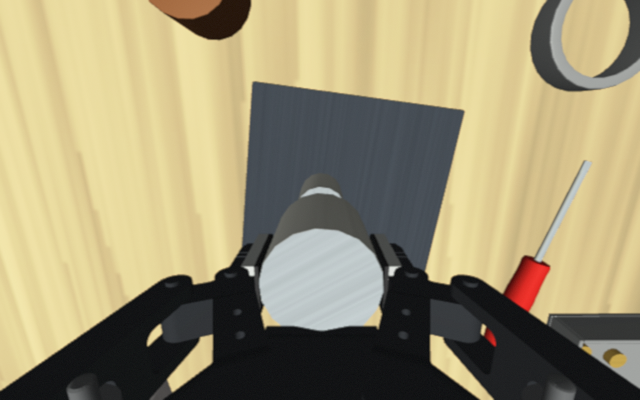

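Emit:
jog_arm:
  moves:
    - [40, 0, -1, 20, 0]
    - [40, 0, -1, 35, 0]
    - [40, 0, -1, 41, 0]
    - [40, 0, -1, 44, 0]
    - [40, 0, -1, 46, 0]
    - [40, 0, -1, 48, 0]
    - [40, 0, -1, 48, 0]

```text
t: 9.15
tcp_pos: [0.5705, -0.0094, 0.0915]
eef_rot: [-3.141, 0.002, -0.001]
wrist_force: [-0.7, -0.1, -1.8]
opening: 0.0495
```

```bash
python3 - <<'E'
from h import *
s=robot.read_state();print(s["tcp_pos"],s["wrist_force"],s["torque"],s["opening"])
p=shot("side");find(p,["shell_small","shell_mid"]);cv2.imwrite("pics/s3.png",cv2.resize(p["color"][110:230,260:400,::-1],None,fx=4,fy=4))
E
```

```text
[ 0.57051033 -0.00940685  0.09146046] [-0.74736477 -0.13516515 -1.82050881] [0.02107478 0.0327691  0.00847447] 0.04948436081962291
shell_small 0.75 tip [ 0.5721 -0.0098  0.0123]
   mask 0.69 px 326 197 n 200 ztop 0.0595 topmid [ 0.5676 -0.0243] ext [0.027 0.016] rgb [52 52 51]
shell_mid 0.68 tip [ 6.362e-01 -3.398e-01  3.000e-04]
shell_mid 0.66 tip [ 0.5676 -0.0103  0.0638]
   mask 0.65 px 326 177 n 446 ztop 0.1198 topmid [ 0.5709 -0.0116] ext [0.044 0.051] rgb [68 70 70]
   mask 0.65 px 412 277 n 817 ztop 0.0547 topmid [ 0.6371 -0.3433] ext [0.049 0.052] rgb [52 32 17]
   mask 0.62 px 302 238 n 847 ztop 0.179 topmid [ 0.4339 -0.2694] ext [0.024 0.027] rgb [31 32 31]
```

View pics/s3.png

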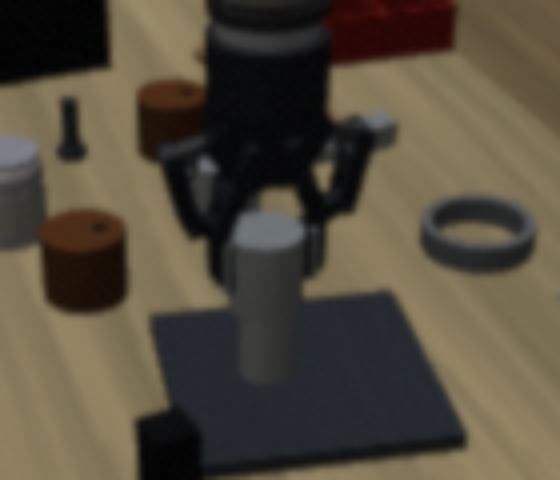

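The middle shell (crop 267,265) sits over the small one (267,350) and its rim is already past the small one's top with no contact force. I'll lower it the rest of the way.

Emit:
jog_arm:
  moves:
    - [40, 0, 0, 10, 0]
    - [40, 0, 0, 20, 0]
    - [40, 0, 0, 30, 0]
    - [40, 0, 0, 37, 0]
    - [40, 0, 0, 41, 0]
    - [40, 0, 0, 43, 0]
    - [40, 0, 0, 44, 0]
    - [40, 0, 0, 44, 0]

```text
t: 10.4
tcp_pos: [0.5706, -0.0094, 0.0475]
eef_rot: [-3.141, 0.002, -0.001]
wrist_force: [-0.4, -0.1, -1.6]
opening: 0.0491
```

```bash
python3 - <<'E'
from h import *
s=robot.read_state();print(s["tcp_pos"],s["wrist_force"],s["torque"],s["opening"])
p=shot("side");find(p,["shell_mid"])
E
```

```text
[ 0.57058656 -0.00942036  0.04746994] [-0.4012345  -0.10495807 -1.56182228] [-0.0173076   0.05598005 -0.03491088] 0.0491373256667387
shell_mid 0.78 tip [ 0.5675 -0.0091  0.0224]
shell_mid 0.74 tip [ 6.336e-01 -3.416e-01 -4.000e-04]
shell_mid 0.52 tip [0.6155 0.2345 0.0019]
   mask 0.92 px 326 191 n 447 ztop 0.0761 topmid [ 0.5713 -0.0116] ext [0.046 0.047] rgb [69 71 71]
   mask 0.91 px 411 278 n 851 ztop 0.0546 topmid [ 0.6365 -0.3429] ext [0.048 0.049] rgb [53 33 19]
```

Still about 2 mm to go; I'll lower in half-millimetre steps and watch the force.

Emit:
jog_arm:
  moves:
    - [40, 0, 0, 0.5, 0]
    - [40, 0, 0, 1, 0]
    - [40, 0, 0, 1.5, 0]
    - [40, 0, 0, 1.8, 0]
    - [40, 0, 0, 1.8, 0]
    - [40, 0, 0, 1.8, 0]

```text
t: 11.3
tcp_pos: [0.5704, -0.0094, 0.0455]
eef_rot: [-3.141, 0.003, -0.0]
wrist_force: [0.6, -0.6, -1.1]
opening: 0.0492
```

Emit:
jog_arm:
  moves:
    - [40, 0, 0, 0.4, 0]
    - [40, 0, 0, 0.4, 0]
    - [40, 0, 0, 0.4, 0]

```text
t: 11.68
tcp_pos: [0.5704, -0.0094, 0.0451]
eef_rot: [-3.141, 0.002, -0.0]
wrist_force: [0.6, -0.5, -1.3]
opening: 0.05
```

Emit:
jog_arm:
  moves:
    - [40, 0, 0, 0.4, 0]
    - [40, 0, 0, 0.4, 0]
    - [40, 0, 0, 0.4, 0]

```text
t: 12.05
tcp_pos: [0.5705, -0.0094, 0.0449]
eef_rot: [-3.141, 0.002, -0.0]
wrist_force: [-0.2, 0.8, 2.5]
opening: 0.0491
```

Emit:
jog_arm:
  moves:
    - [85, 0, 0, 0, 0]
    - [85, 0, 0, 0, 0]
    - [85, 0, 0, 0, 0]
    - [85, 0, 0, 0, 0]
    - [85, 0, 0, -30, 0]
    - [85, 0, 0, -80, 0]
    - [85, 5, -40, -130, 0]
    - [85, 20, -100, -155, 0]
    - [85, 30, -160, -155, 0]
    - [85, 40, -220, -155, 0]
    - [85, 46, -242, -155, 0]
    - [85, 46, -242, -155, 0]
    - [85, 46, -242, -155, 0]

```text
t: 13.68
tcp_pos: [0.6169, 0.2292, 0.1997]
eef_rot: [3.14, -0.008, -0.0]
wrist_force: [-0.8, -0.2, -0.0]
opening: 0.0847
```

```bash
python3 - <<'E'
from h import *
p=shot("wrist");save(p,"w4.png");find(p,["shell_large","mark"])
p=shot("top");find(p,["shell_mid"])
p=shot("side");find(p,["shell_mid"])
print(np.mean([robot.read_state()["tcp_pos"] for _ in range(3)],0))
E
python3 mv.py 0.617 0.233 0.022 0
```

```text
shell_large 0.73 tip [ 0.612   0.3584 -0.0014]
shell_large 0.67 tip [ 0.6096  0.2371 -0.0027]
shell_large 0.55 tip [ 0.482   0.1484 -0.0034]
   mask 0.78 px 197 243 n 2123 ztop 0.0548 topmid [0.4793 0.1581] ext [0.109 0.106] rgb [87 55 31]
   mask 0.73 px 315 39 n 5025 ztop 0.0551 topmid [0.6136 0.3607] ext [0.063 0.06 ] rgb [134  91  59]
   mask 0.65 px 321 180 n 3435 ztop 0.0552 topmid [0.6175 0.235 ] ext [0.062 0.063] rgb [147 154 154]
mark 0.79 tip [0.5014 0.1474 0.0576]
mark 0.74 tip [0.6284 0.3548 0.0487]
   mask 0.59 px 321 180 n 3420 ztop 0.0552 topmid [0.6177 0.2353] ext [0.062 0.062] rgb [147 154 154]
   mask 0.59 px 197 243 n 2152 ztop 0.0549 topmid [0.5083 0.1855] ext [0.123 0.108] rgb [86 55 31]
   mask 0.56 px 315 39 n 5072 ztop 0.0551 topmid [0.6136 0.3607] ext [0.063 0.06 ] rgb [134  91  59]
shell_mid 0.86 tip [ 0.6399 -0.3367  0.0031]
shell_mid 0.75 tip [ 0.5716 -0.0105  0.0168]
   mask 0.87 px 323 185 n 434 ztop 0.0771 topmid [ 0.5696 -0.0083] ext [0.048 0.047] rgb [125 129 127]
   mask 0.65 px 466 159 n 536 ztop 0.0575 topmid [ 0.6373 -0.3404] ext [0.048 0.05 ] rgb [102  71  43]
shell_mid 0.82 tip [ 0.5667 -0.0094  0.019 ]
shell_mid 0.67 tip [ 6.380e-01 -3.424e-01 -6.000e-04]
shell_mid 0.17 tip [ 0.5172 -0.3909 -0.0021]
   mask 0.83 px 411 278 n 852 ztop 0.0547 topmid [ 0.6372 -0.344 ] ext [0.048 0.048] rgb [52 32 18]
   mask 0.73 px 326 191 n 472 ztop 0.0733 topmid [ 0.5702 -0.012 ] ext [0.051 0.051] rgb [69 71 71]
   mask 0.62 px 302 270 n 1849 ztop 0.0749 topmid [ 0.4345 -0.2724] ext [0.1  0.09] rgb [95 94 98]
[0.61677899 0.23246099 0.19976238]
yaw now -0.1 shift [  0.2  -0.5 177.8] turn -0.1 tcp [0.6168 0.2325 0.1998] tilt [ 0.  0. -1.]
```

View pics/w4.png

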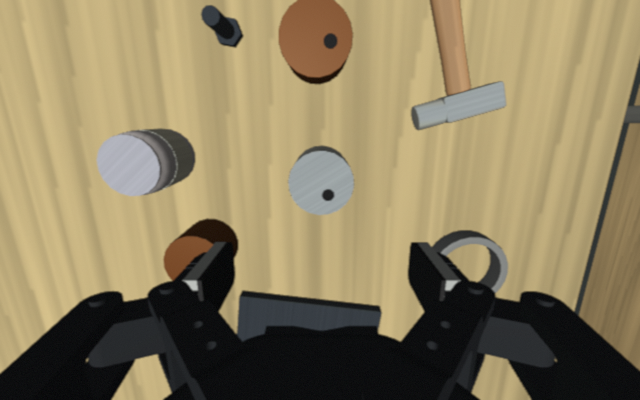

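Wrist view: the steel large shell is at (321,181) with its spot at (328,195), centred below the jaws; can, browns and bolt are clear. I'm going down to grasp it.

Emit:
jog_arm:
  moves:
    - [85, 0, -1, 60, 0]
    - [85, 0, -1, 115, 0]
    - [85, 0, -1, 150, 0]
    - [85, 0, -1, 177, 0]
    - [85, 0, -1, 177, 0]
    - [85, 0, -1, 177, 0]
    - [50, 0, -1, 177, 0]
    - [50, 0, -1, 177, 0]
    - [50, 0, -1, 177, 0]
    - [50, 0, -1, 177, 0]
    - [50, 0, -1, 177, 0]
    - [50, 0, -1, 177, 0]
    - [50, 0, -1, 177, 0]

```text
t: 15.85
tcp_pos: [0.6178, 0.2339, 0.025]
eef_rot: [-3.14, 0.002, -0.003]
wrist_force: [-0.8, -0.9, 5.6]
opening: 0.0634
```

Emit:
jog_arm:
  moves:
    - [50, 0, 0, -40, 0]
    - [50, 0, 0, -95, 0]
    - [50, -10, 40, -115, 0]
    - [50, -20, 100, -115, 0]
    - [50, -35, 160, -115, 0]
    - [50, -45, 220, -115, 0]
    - [50, -46, 243, -115, 0]
    - [50, -46, 243, -115, 0]
    - [50, -46, 243, -115, 0]

```text
t: 16.98
tcp_pos: [0.5706, -0.0076, 0.1378]
eef_rot: [-3.14, -0.0, -0.0]
wrist_force: [0.2, 0.8, -2.2]
opening: 0.0635
```

```bash
python3 - <<'E'
from h import *
p=shot("side");find(p,["shell_large","shell_mid"])
p=shot("wrist");find(p,["shell_large","mark"])
s=robot.read_state();print(s["opening"],s["wrist_force"],s["tcp_pos"])
E
```

```text
shell_large 0.71 tip [ 0.5663 -0.0065  0.1161]
shell_large 0.64 tip [ 6.123e-01  3.619e-01 -5.000e-04]
shell_large 0.57 tip [ 0.4849  0.1493 -0.0029]
   mask 0.94 px 326 160 n 675 ztop 0.1672 topmid [ 0.5715 -0.0112] ext [0.061 0.065] rgb [72 73 73]
   mask 0.73 px 300 140 n 166 ztop 0.1991 topmid [ 0.5227 -0.0083] ext [0.031 0.028] rgb [45 30 18]
shell_mid 0.97 tip [ 0.6385 -0.344  -0.0013]
shell_mid 0.85 tip [ 0.5702 -0.013   0.0207]
   mask 0.7 px 326 192 n 459 ztop 0.0735 topmid [ 0.5696 -0.0126] ext [0.047 0.047] rgb [69 70 71]
   mask 0.61 px 411 278 n 829 ztop 0.0547 topmid [ 0.6364 -0.3434] ext [0.048 0.05 ] rgb [52 31 17]
shell_large 0.71 tip [ 0.5669 -0.0066  0.1087]
shell_large 0.59 tip [ 0.4824  0.1493 -0.0031]
   mask 0.86 px 321 264 n 18522 ztop 0.1675 topmid [ 0.5712 -0.    ] ext [0.064 0.052] rgb [159 166 167]
   mask 0.71 px 206 17 n 3311 ztop 0.0548 topmid [0.4856 0.1246] ext [0.053 0.016] rgb [94 62 38]
   mask 0.31 px 159 391 n 262 ztop 0.0203 topmid [ 0.3894 -0.2352] ext [0.153 0.242] rgb [89 85 79]
mark 0.63 tip [ 0.5809 -0.0167  0.1693]
   mask 0.82 px 321 264 n 18528 ztop 0.1675 topmid [ 0.5712 -0.    ] ext [0.064 0.052] rgb [159 166 167]
   mask 0.67 px 206 17 n 3375 ztop 0.0548 topmid [0.4854 0.1246] ext [0.054 0.016] rgb [95 63 39]
0.06351797154457813 [ 0.26627452 -0.79940816 -2.81992957] [ 0.57044204 -0.00920801  0.13766744]
```

Emit:
jog_arm:
  moves:
    - [50, -1, 1, 20, 0]
    - [50, -1, 1, 32, 0]
    - [50, -1, 1, 37, 0]
    - [50, -1, 1, 40, 0]
    - [50, -1, 1, 42, 0]
    - [50, -1, 1, 44, 0]
    - [50, -1, 1, 44, 0]

```text
t: 18.35
tcp_pos: [0.5694, -0.0104, 0.0937]
eef_rot: [-3.141, 0.002, -0.0]
wrist_force: [-0.4, 0.0, -2.7]
opening: 0.0632
```

Emit:
jog_arm:
  moves:
    - [50, 0, 0, 6, 0]
    - [50, 0, 0, 16, 0]
    - [50, 0, 0, 26, 0]
    - [50, 0, 0, 34, 0]
    - [50, 0, 0, 39, 0]
    - [50, 0, 0, 42, 0]
    - [50, 0, 0, 43.5, 0]
    - [50, 0, 0, 43.5, 0]

```text
t: 19.35
tcp_pos: [0.5695, -0.0104, 0.0503]
eef_rot: [-3.141, 0.002, -0.0]
wrist_force: [0.1, 0.5, -3.5]
opening: 0.0635
```

Emit:
jog_arm:
  moves:
    - [50, 0, 0, 0.5, 0]
    - [50, 0, 0, 1, 0]
    - [50, 0, 0, 1.4, 0]
    - [50, 0, 0, 1.4, 0]
    - [50, 0, 0, 1.4, 0]

```text
t: 19.98
tcp_pos: [0.5694, -0.0104, 0.0488]
eef_rot: [-3.141, 0.002, -0.0]
wrist_force: [-0.0, 0.3, -2.2]
opening: 0.0637
```

Emit:
jog_arm:
  moves:
    - [50, 0, 0, 0.4, 0]
    - [50, 0, 0, 0.4, 0]
    - [50, 0, 0, 0.4, 0]

```text
t: 20.35
tcp_pos: [0.5694, -0.0104, 0.0484]
eef_rot: [-3.141, 0.002, -0.0]
wrist_force: [-0.0, 0.3, -3.2]
opening: 0.0634
```

```bash
python3 - <<'E'
from h import *
p=shot("side");find(p,["shell_large"],2)
s=robot.read_state();print(s["t"],s["opening"],s["wrist_force"],s["tcp_pos"])
E
```

```text
shell_large 0.78 tip [ 0.488   0.1487 -0.0015]
shell_large 0.76 tip [ 6.129e-01  3.645e-01 -5.000e-04]
   mask 0.92 px 326 190 n 633 ztop 0.0782 topmid [ 0.5701 -0.0137] ext [0.061 0.064] rgb [72 74 74]
   mask 0.77 px 280 174 n 502 ztop 0.0547 topmid [0.4825 0.1441] ext [0.06  0.067] rgb [48 29 16]
20.5 0.06341779784260301 [ 0.43739403 -0.38694289 -2.38346714] [ 0.56941185 -0.01039861  0.04839702]
```

Emit:
jog_arm:
  moves:
    - [50, 0, 0, 0.4, 0]
    - [50, 0, 0, 0.4, 0]
    - [50, 0, 0, 0.4, 0]

```text
t: 20.88
tcp_pos: [0.5695, -0.0104, 0.048]
eef_rot: [-3.141, 0.002, -0.0]
wrist_force: [0.3, 0.7, -2.4]
opening: 0.0632
```

Emit:
jog_arm:
  moves:
    - [50, 0, 0, 0.4, 0]
    - [50, 0, 0, 0.4, 0]
    - [50, 0, 0, 0.4, 0]

```text
t: 21.25
tcp_pos: [0.5696, -0.0104, 0.048]
eef_rot: [-3.141, 0.002, -0.001]
wrist_force: [-2.6, 0.5, 1.9]
opening: 0.0634
```

Emit:
jog_arm:
  moves:
    - [50, 0, 0, 0.3, 0]
    - [50, 0, 0, 0.3, 0]
    - [50, 0, 0, 0.3, 0]

```text
t: 21.62
tcp_pos: [0.5696, -0.0104, 0.0479]
eef_rot: [-3.141, 0.003, -0.001]
wrist_force: [-2.1, 0.3, 6.3]
opening: 0.0634
```

Emit:
jog_arm:
  moves:
    - [85, 0, 0, -0.5, 0]
    - [85, 0, 0, -0.5, 0]
    - [85, 0, 0, -0.5, 0]
    - [85, 0, 0, -0.5, 0]
    - [85, 0, 0, -30, 0]
    - [85, 0, 0, -90, 0]
    - [85, 0, 0, -150, 0]
    - [85, 0, 0, -180, 0]
    - [85, 0, 0, -180, 0]
    - [85, 0, 0, -180, 0]

```text
t: 22.88
tcp_pos: [0.5686, -0.0102, 0.2262]
eef_rot: [-3.141, 0.002, 0.003]
wrist_force: [-1.1, -0.6, -0.0]
opening: 0.0848
```

```bash
python3 - <<'E'
from h import *
for c in["wrist","top","side"]:
    p=shot(c);print(c)
    if c=="wrist": save(p,"w5.png")
    X=cloud(p);find(p,["mark"],2)
    r=[r for r in optics.regions_of(p,"shell_large")+optics.regions_of(p,"mark") if p["color"][r["mask"]].mean(0)@[1,0,-1]<15]
    if not r: print("none");continue
    m=r[0]["mask"];q=X[m];t=np.percentile(q[q[:,2]<.1][:,2],95)
    T=m&(abs(X[:,:,2]-t)<.003);c3=p["color"].astype(float).mean(-1);sp=T&(c3<.6*np.median(c3[T]))
    print("top z",t,"c",np.round((X[T].min(0)+X[T].max(0))/2,4),"spot n",sp.sum(),np.round(X[sp].mean(0),4), "px",np.argwhere(sp).mean(0))
print(np.mean([robot.read_state()["tcp_pos"] for _ in range(3)],0))
E
python3 mv.py 0.433 -0.2665 0.27 0
```

```text
wrist
mark 0.9 tip [ 0.5769 -0.0213  0.0783]
mark 0.58 tip [0.4987 0.143  0.0548]
   mask 0.7 px 235 26 n 3846 ztop 0.0551 topmid [0.4849 0.1393] ext [0.063 0.043] rgb [124  84  54]
top z 0.07795788706093999 c [ 0.5709 -0.0098  0.0771] spot n 103 [ 0.5773 -0.0191  0.0772] px [196.85436893 329.53398058]
top
mark 0.88 tip [0.627  0.3575 0.0575]
mark 0.7 tip [0.4953 0.1478 0.0536]
   mask 0.83 px 251 221 n 470 ztop 0.0585 topmid [0.4831 0.1544] ext [0.061 0.05 ] rgb [114  78  50]
   mask 0.75 px 166 167 n 812 ztop 0.0573 topmid [0.6119 0.3609] ext [0.062 0.064] rgb [94 66 39]
none
side
mark 0.74 tip [ 0.5782 -0.0222  0.0753]
mark 0.72 tip [0.6272 0.3531 0.053 ]
   mask 0.89 px 325 190 n 652 ztop 0.0776 topmid [ 0.5686 -0.0139] ext [0.062 0.065] rgb [72 74 74]
   mask 0.79 px 280 175 n 510 ztop 0.0549 topmid [0.4818 0.1445] ext [0.058 0.063] rgb [47 30 17]
top z 0.07732688668084195 c [ 0.5689 -0.0133  0.0767] spot n 7 [ 0.5771 -0.0282  0.076 ] px [184.71428571 330.57142857]
[ 0.56941773 -0.01043509  0.22731079]
yaw now -0.1 shift [-136.   256.3  -42.7] turn -0.1 tcp [ 0.5694 -0.0104  0.2273] tilt [ 0.  0. -1.]
```

View pics/w5.png

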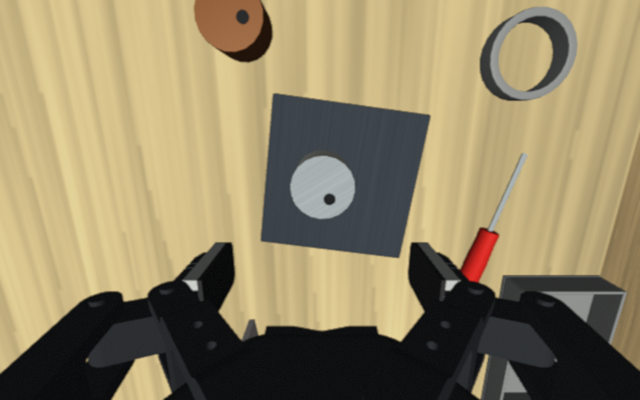

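Wrist view: the stack is at (322,187) on the plate, spot at (330,199); its top measures 78 mm, as it should when fully nested. Next I go above the gauge.

Emit:
jog_arm:
  moves:
    - [85, -10, 20, -40, 0]
    - [85, -30, 60, -80, 0]
    - [85, -60, 115, -85, 0]
    - [85, -90, 170, -85, 0]
    - [85, -120, 225, -85, 0]
    - [85, -135, 256, -85, 0]
    - [85, -135, 256, -85, 0]
    - [85, -135, 256, -85, 0]

```text
t: 24.62
tcp_pos: [0.4345, -0.2654, 0.3122]
eef_rot: [-3.141, 0.001, -0.001]
wrist_force: [0.7, 0.8, 0.5]
opening: 0.0853
```

```bash
python3 - <<'E'
from h import *
for c in["wrist","top"]:
    p=shot(c);print(c);save(p,c+"6.png");X=cloud(p);find(p,["gauge"],1)
    for n in["gauge","stand"]:
      for r in optics.regions_of(p,n)[:1]:
        q=X[r["mask"]&(p["depth"]>0)];zz=np.percentile(q[:,2],90) if n=="gauge" else .075
        q=q[abs(q[:,2]-zz)<.005]
        if len(q)<10: continue
        b=cv2.minAreaRect((q[:,:2]*1000).astype(np.float32));print(n,"rect",b,"z",zz,len(q))
print(np.mean([robot.read_state()["tcp_pos"] for _ in range(3)],0))
E
```

```text
wrist
gauge 0.8 tip [ 0.44   -0.2627  0.0142]
   mask 0.63 px 320 181 n 1230 ztop 0.1798 topmid [ 0.4349 -0.2655] ext [0.026 0.026] rgb [45 46 47]
gauge rect ((435.19012451171875, -266.06689453125), (23.963010787963867, 24.153396606445312), 9.111837387084961) z 0.1793382312314916 642
stand rect ((435.4073181152344, -266.258056640625), (90.09269714355469, 80.25611877441406), 9.1593599319458) z 0.075 3191
top
   mask 0.76 px 446 245 n 301 ztop 0.1818 topmid [ 0.4336 -0.2652] ext [0.022 0.025] rgb [58 55 48]
gauge rect ((433.6467590332031, -265.4883117675781), (20.105575561523438, 23.90342903137207), 8.278353691101074) z 0.18070777479709976 122
stand rect ((433.5257263183594, -266.046142578125), (90.04373168945312, 81.61599731445312), 9.269071578979492) z 0.075 1177
[ 0.43413594 -0.26602293  0.31223846]
```

View pics/wrist6.png

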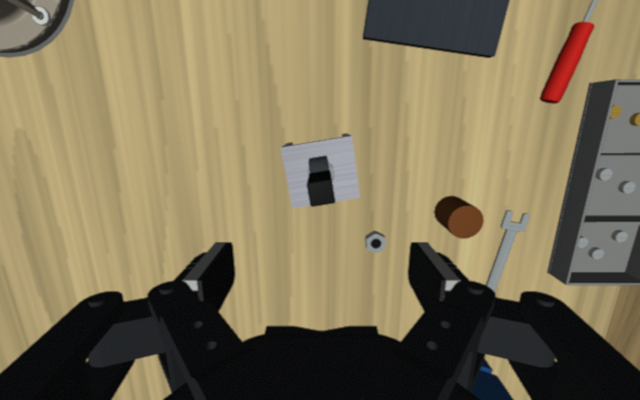

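Emit:
jog_arm:
  moves:
    - [85, 1, 0, 40, -9.1]
    - [85, 1, 0, 90, -9.1]
    - [85, 1, 0, 130, -9.1]
    - [85, 1, 0, 155, -9.1]
    - [85, 1, 0, 163, -9.1]
    - [85, 1, 0, 163, -9.1]
    - [85, 1, 0, 163, -9.1]
    - [10, 1, 0, 163, -9.1]
    - [10, 1, 0, 163, -9.1]
    - [10, 1, 0, 163, -9.1]
    - [10, 1, 0, 163, -9.1]
    - [10, 1, 0, 163, -9.1]
    - [10, 1, 0, 163, -9.1]
    - [10, 1, 0, 163, -9.1]
    - [10, 1, 0, 163, -9.1]

```text
t: 27.0
tcp_pos: [0.4349, -0.2663, 0.1495]
eef_rot: [-3.132, -0.247, 0.0]
wrist_force: [-2.6, 1.5, 5.5]
opening: 0.0234
```

Emit:
jog_arm:
  moves:
    - [10, 0, 0, -10, 0]
    - [10, 0, 0, -25, 0]
    - [10, 0, 0, -45, 0]
    - [10, 0, 0, -75, 0]
    - [10, 0, 0, -110, 0]
    - [10, 0, 0, -120, 0]
    - [10, 0, 0, -120, 0]

```text
t: 27.88
tcp_pos: [0.4352, -0.2661, 0.2695]
eef_rot: [-3.132, -0.247, -0.002]
wrist_force: [-0.5, 0.5, -2.1]
opening: 0.0232
```

```bash
python3 - <<'E'
from h import *
p=shot("side");cv2.imwrite("pics/s7.png",cv2.resize(p["color"][130:310,220:420,::-1],None,fx=3,fy=3));find(p,["gauge","plunger_tip"],2)
p=shot("wrist");find(p,["gauge","plunger_tip"],1)
s=robot.read_state();print(s["wrist_force"],s["torque"])
E
python3 mv.py 0.577 -0.0205 0.268 9.1
```

```text
gauge 0.55 tip [ 0.4339 -0.2633  0.1316]
   mask 0.71 px 301 190 n 1146 ztop 0.2986 topmid [ 0.4363 -0.2695] ext [0.024 0.024] rgb [36 36 36]
plunger_tip 0.51 tip [ 0.4354 -0.2691  0.1374]
gauge 0.87 tip [ 0.4375 -0.2644  0.1332]
   mask 0.95 px 321 257 n 6694 ztop 0.2983 topmid [ 0.4348 -0.2645] ext [0.027 0.027] rgb [29 30 31]
[-0.33413837 -0.32808854 -1.83949254] [-0.0202667  -0.01783528 -0.00673834]
yaw now 9.0 shift [ 178.8 -220.4    0.9] turn -0.1 tcp [ 0.4349 -0.2662  0.269 ] tilt [-0.001  0.    -1.   ]
```

View pics/s7.png

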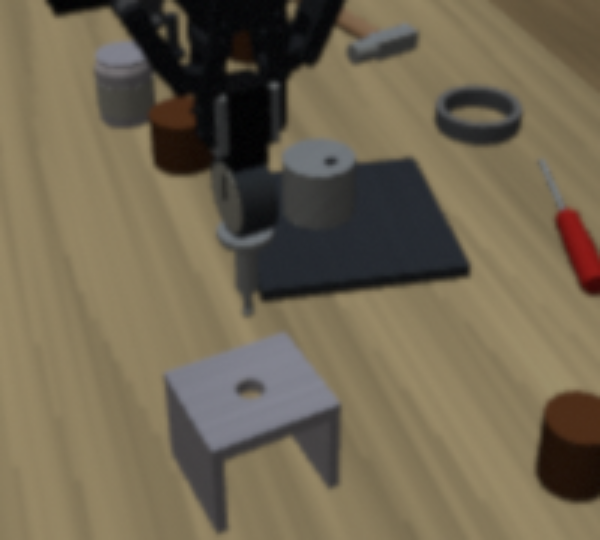

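The gauge hangs clear of the stand and upright, with its tip at crop (248,312). I'm carrying it over the spot.

Emit:
jog_arm:
  moves:
    - [10, 20, -25, 0, 0]
    - [10, 55, -68, 0, 0]
    - [10, 90, -110, 0, 0]
    - [10, 125, -153, 0, 0]
    - [10, 155, -190, 0, 0]
    - [10, 172, -212, 0, 0]
    - [10, 179, -220, 0, 0]
    - [10, 179, -220, 20, 0]
    - [10, 179, -220, 38, 0]
    - [10, 179, -220, 46, 0]
    - [10, 179, -220, 46, 0]
    - [10, 179, -220, 46, 0]

```text
t: 29.88
tcp_pos: [0.5778, -0.0213, 0.224]
eef_rot: [-3.132, -0.246, -0.002]
wrist_force: [-0.1, 0.4, -0.7]
opening: 0.0233
```

```bash
python3 - <<'E'
from h import *
p=shot("side");cv2.imwrite("pics/s8.png",cv2.resize(p["color"][125:225,270:390,::-1],None,fx=5,fy=5,interpolation=cv2.INTER_CUBIC));find(p,["plunger_tip","mark","gauge"],2)
K=p["K"];Mi=np.linalg.inv(p["M"])
for q in ([.577,-.0205,.088],[.577,-.0205,.078]):
    c=(Mi@np.append(q,1))[:3];print("px crop",((K@c)[:2]/c[2]-[270,125])*5)
p=shot("wrist");find(p,["plunger_tip","mark","gauge"],1);save(p,"w8.png")
print(np.mean([robot.read_state()["tcp_pos"] for _ in range(3)],0))
E
```

```text
mark 0.86 tip [0.497  0.1468 0.0519]
mark 0.74 tip [ 0.5792 -0.0229  0.081 ]
   mask 0.98 px 280 175 n 523 ztop 0.0548 topmid [0.483  0.1449] ext [0.062 0.067] rgb [48 30 17]
   mask 0.76 px 325 190 n 653 ztop 0.0776 topmid [ 0.5691 -0.0134] ext [0.064 0.065] rgb [71 73 73]
gauge 0.68 tip [ 0.5753 -0.023   0.0853]
   mask 0.68 px 331 145 n 624 ztop 0.2525 topmid [ 0.5794 -0.0273] ext [0.022 0.021] rgb [40 40 38]
px crop [297.77111235 271.18720762]
px crop [297.60748346 287.84961345]
   mask 0.67 px 256 15 n 2034 ztop 0.0549 topmid [0.488 0.128] ext [0.056 0.023] rgb [116  79  51]
gauge 0.84 tip [ 0.5788 -0.0187  0.0882]
   mask 0.66 px 321 256 n 6601 ztop 0.2537 topmid [ 0.5779 -0.0192] ext [0.026 0.026] rgb [34 36 37]
[ 0.57734242 -0.02087906  0.22327399]
```

View pics/s8.png

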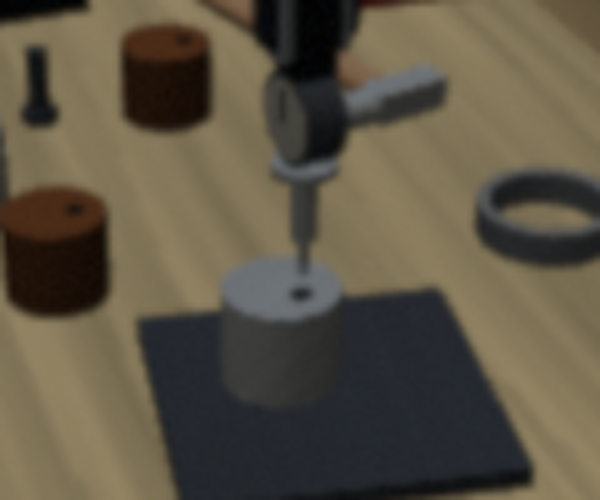

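```bash
python3 - <<'E'
from h import *
p=shot("side");K=p["K"];M=p["M"];g=p["color"].astype(float).mean(-1)
def ray(u,v,z):
    d=M[:3,:3]@np.linalg.inv(K)@[u,v,1];return M[:3,3]+d*(z-M[2,3])/d[2]
# spot: darkness-weighted centroid near (330,184)
W=g[181:189,324:337];print(W.astype(int))
b=np.median(W);wt=np.clip(b*.85-W,0,None);wt[:2,:]=0
v,u=np.mgrid[181:189,324:337];print("spot px",(wt*u).sum()/wt.sum(),(wt*v).sum()/wt.sum(),ray((wt*u).sum()/wt.sum(),(wt*v).sum()/wt.sum(),.078))
r=[r for r in optics.regions_of(p,"shell_large") if abs(r["mask"].nonzero()[1].mean()-326)<6]
X=cloud(p);m=(abs(X[:,:,2]-.0778)<.0025);m[:, :310]=0;m[:,345:]=0
vv,uu=np.nonzero(m);print("ell",uu.min(),uu.max(),vv.min(),vv.max(),ray((uu.min()+uu.max())/2,(vv.min()+vv.max())/2,.078))
print("tip col rows"); print(g[168:186,327:336].astype(int))
for q in ([.5773,-.0209,.089],[.577,-.0209,.078],[.5773,-.0239,.078]):
    c=(np.linalg.inv(M)@np.append(q,1))[:3];print("proj",(K@c)[:2]/c[2])
E
```

```text
[[114 113 114 114 110 105 101 103 109 112 112 113 112]
 [114 114 114 111  99  86  81  87 101 110 113 113 113]
 [113 114 113 104  75  50  46  58  86 108 113 113 113]
 [114 114 113 105  79  57  55  70  93 109 113 112 108]
 [113 114 113 111 102  92  92 102 109 112 111 107  94]
 [113 112 112 113 112 109 108 110 111 108 103  92  71]
 [112 111 111 113 112 110 106 102  97  91  78  63  50]
 [101 100 100 102 101  97  86  73  63  60  53  47  43]]
spot px 332.3454343048809 185.77519951422624 [ 0.5785498  -0.03761504  0.078     ]
ell 310 338 31 266 [0.62763417 0.1723504  0.078     ]
tip col rows
[[ 92  68  58  54  49  59  86 102 106]
 [ 93  69  58  54  49  59  85 102 106]
 [ 95  70  59  53  49  59  85 102 105]
 [ 95  71  59  53  49  59  86 101 105]
 [ 99  75  60  54  51  66  90 103 105]
 [108  88  68  56  59  79 100 107 106]
 [113 103  77  60  70  96 106 108 107]
 [115 107  80  60  74 101 107 108 108]
 [113 106  80  61  76 102 108 109 108]
 [111 101  81  63  80 106 112 110 109]
 [109  98  83  71  86 107 114 113 112]
 [112 105  88  77  86 107 113 113 112]
 [113 110  98  91  97 109 112 112 112]
 [114 110 105 101 103 109 112 112 113]
 [111  99  86  81  87 101 110 113 113]
 [104  75  50  46  58  86 108 113 113]
 [105  79  57  55  70  93 109 113 112]
 [111 102  92  92 102 109 112 111 107]]
proj [329.72005877 178.95831531]
proj [329.57335654 182.64616765]
proj [330.07333377 183.20006776]
```

Emit:
jog_arm:
  moves:
    - [10, 0, 1, 4, 0]
    - [10, 0, 1, 8, 0]
    - [10, 0, 1, 9, 0]
    - [10, 0, 1, 10, 0]
    - [10, 0, 1, 11, 0]
    - [10, 0, 1, 12, 0]
    - [10, 0, 1, 13, 0]
    - [10, 0, 1, 14, 0]
    - [10, 0, 1, 14, 0]
    - [10, 0, 1, 14, 0]

```text
t: 31.92
tcp_pos: [0.5776, -0.0219, 0.2094]
eef_rot: [-3.132, -0.247, -0.0]
wrist_force: [-0.6, 0.4, 0.8]
opening: 0.0234
```

```bash
python3 - <<'E'
from h import *
p=shot("side");cv2.imwrite("pics/s9.png",cv2.resize(p["color"][135:215,285:375,::-1],None,fx=7,fy=7,interpolation=cv2.INTER_CUBIC));find(p,["gauge","shell_large","plunger_tip"],2)
g=p["color"].astype(float).mean(-1);print(g[174:188,324:337].astype(int))
F=[]
for _ in range(6):
    optics.read_camera("side"); F.append(robot.read_state()["wrist_force"])
print(np.mean(F,0),np.std(F,0),robot.read_state()["tcp_pos"])
E
```

```text
gauge 0.61 tip [ 0.5755 -0.0226  0.072 ]
   mask 0.64 px 331 149 n 566 ztop 0.238 topmid [ 0.5789 -0.0267] ext [0.021 0.025] rgb [37 37 36]
shell_large 0.68 tip [ 0.4868  0.1488 -0.0018]
shell_large 0.63 tip [ 0.5669 -0.0069  0.0245]
   mask 0.75 px 280 174 n 541 ztop 0.0547 topmid [0.4837 0.1453] ext [0.062 0.067] rgb [50 32 19]
   mask 0.7 px 325 191 n 571 ztop 0.0775 topmid [ 0.5672 -0.0145] ext [0.058 0.063] rgb [69 71 71]
plunger_tip 0.54 tip [ 0.5795 -0.0243  0.0766]
[[114 115 114 106  76  59  56  51  55  78 101 107 106]
 [112 114 115 105  75  59  55  50  54  78 102 108 107]
 [112 113 113 104  75  60  55  50  55  79 102 109 108]
 [113 111 111 103  79  61  55  51  59  84 105 109 109]
 [112 111 112 107  91  71  58  60  77  97 110 110 110]
 [112 112 113 112 103  82  63  72  99 109 112 111 111]
 [113 113 114 113 106  82  64  76 104 112 112 112 111]
 [114 114 113 113 106  82  67  78 103 112 112 112 113]
 [114 114 114 111  98  81  69  76  99 110 113 113 113]
 [115 114 114 104  79  64  62  64  87 108 113 113 112]
 [114 114 113 105  79  62  63  74  94 110 113 112 108]
 [114 114 113 111 103  93  93 102 109 112 112 107  96]
 [114 113 112 113 112 109 109 111 111 108 103  92  72]
 [112 111 112 113 113 110 107 103  97  91  79  64  50]]
[-0.36746844 -0.10454517  0.63556048] [0.20249505 0.47083957 0.27096417] [ 0.57757295 -0.02186516  0.20932579]
```

View pics/s9.png

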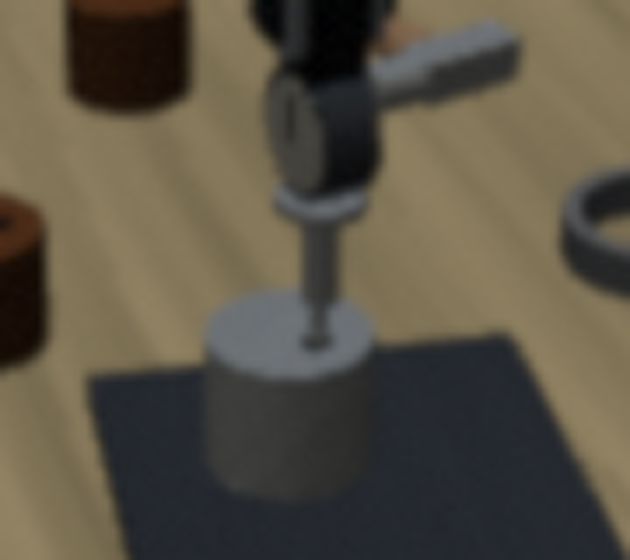

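Tip is inside the spot (crop 317,340) and the gauge is upright. Height (~3.1 mm) and force (~2.4 N) agree on about 3 mm pushed in, so 3 mm more.

Emit:
jog_arm:
  moves:
    - [10, 0, 0, 1, 0]
    - [10, 0, 0, 2, 0]
    - [10, 0, 0, 3, 0]
    - [10, 0, 0, 3, 0]
    - [10, 0, 0, 3, 0]

```text
t: 33.2
tcp_pos: [0.5776, -0.0219, 0.2064]
eef_rot: [-3.132, -0.247, -0.001]
wrist_force: [0.5, -0.4, 3.0]
opening: 0.0236
```

```bash
python3 - <<'E'
from h import *
F=[];P=[]
for _ in range(12):
    p=shot("side"); s=robot.read_state();F.append(s["wrist_force"]);P.append(s["tcp_pos"])
print(np.mean(F,0),np.mean(P,0),s["t"],s["opening"]);find(p,["gauge","shell_large"],2)
cv2.imwrite("pics/s10.png",cv2.resize(p["color"][135:215,285:375,::-1],None,fx=7,fy=7,interpolation=cv2.INTER_CUBIC))
E
```

```text
[-0.13065474  0.12397321  2.16849024] [ 0.57757176 -0.0218989   0.20635522] 33.8 0.02321866910669629
gauge 0.77 tip [ 0.5777 -0.022   0.069 ]
   mask 0.58 px 331 152 n 592 ztop 0.2342 topmid [ 0.5785 -0.0294] ext [0.022 0.021] rgb [40 40 38]
shell_large 0.85 tip [ 0.4837  0.1495 -0.0015]
shell_large 0.82 tip [ 0.5661 -0.0115  0.0214]
   mask 0.98 px 324 191 n 581 ztop 0.0776 topmid [ 0.5672 -0.0136] ext [0.06  0.065] rgb [72 73 73]
   mask 0.72 px 280 175 n 515 ztop 0.0547 topmid [0.4835 0.1435] ext [0.061 0.066] rgb [48 30 17]
```

View pics/s10.png

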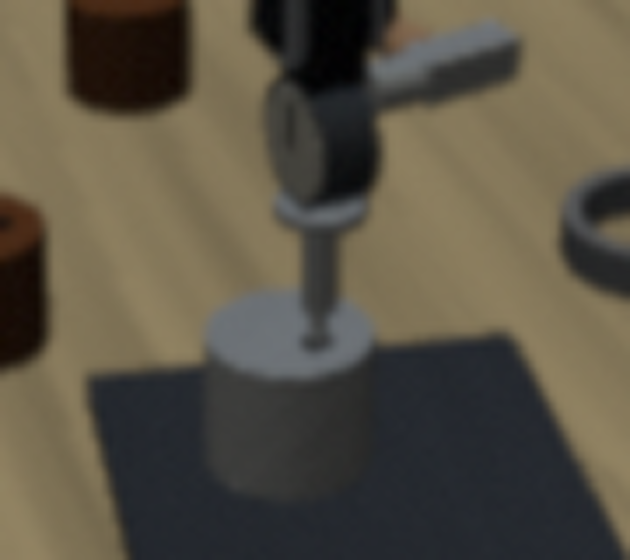

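```bash
python3 -c "
from bench import sign_off;print(sign_off())"
```

```text
the job is handed in; nothing more can be done
None
```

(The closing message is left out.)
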